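Put the drawer's tools back on their own outlines

ROBOT

A 7-joint arm with a two-finger parallel gripper is mounted at the origin on the work surface. World frame = base frame: x ahead of the robot, y to its left, z up, the work surface at z = 0. Lengths are in mm, angles in rad, forces in N, time in s.
With the tool pointing down it reaches from about 400 to 900 mm from the base axis. Payload 5.6 kg.
Tool frame: the origin (TCP) lies midway between the tips of the shut fingers; the grasp point (between the pads) lies 19 mm behind it; z points along the fingers, y is the line along which they close (so a half turn about z gives the same grasp; the last joint's range is limited). The gripper opens to 92 mm and grips with 3 to 60 N. Pads are 20 mm wide; open, the fingers measure 128 mm over their backs; the gripper's body (75 mm by 189 mm) begins 69 mm behind the grasp point.
Start: joints at [1.092, 0.468, -0.012, 1.603, 0.006, 1.071, -0.056], TCP at [274.35, -589.272, 214.592] pointing down, gripper open.
Joint ranges: [-2.53, 2.53], [-0.31, 2.02], [-1.57, 1.55], [0.28, 2.44], [-1.29, 4.43], [0.15, 1.84], [-2.92, 2.92]. Speed limits (rad/s): [2.57, 2.57, 3.14, 3.14, 3.14, 3.14, 3.14].

INTERFACE

Orientations are given as a rotation vector (axis times angle).
In Python, from cell import robot, grip, kin, viewer gives the robot as it stands. Calls block until the motion is done:
- robot.movep(position, orientation): joint-space move of the TCP to a pose.
- robot.servo_line(position, feed=150, rotation=None): straight line of the TCP; rotation=None keeps the orientation; feed is the mean speed in mm/s.
- robot.goto_joints(angles): joint-space move.
- grip(opening, newtons=None): opening from 0.0 (shut) to 1.0 (fully open); newtons is the grip in N (None keeps the last); returns when the fingers have stopped.
- robot.hold(seconds).
- kin.ik(position, orientation): joint angles nearest the present ones, or None.
- robot.observe(): the state.
- viewer.read_camera(name): name is "scene" or "top" or "wrist"; returns the picture (384x512x3 uint8, red, green, blue); there is no depth.
- viewer.camera_info(name): a dict with "camera_matrix" (3x3 intrinsics, pixels), "R" (3x3) and "t" (3): a world point X has camera coordinates R X + t. Camera axes: x right, y down, z forward; pixel columns grow to the right and rows downward; lengths in mm; the calibration is good to about 2 mm. The wrist camera is an equidistant fisheye: a pixel r from the principal point sees the ray r / f radians off the axis. A picture is of the moment at which its call begins: read the wrist's pose just before it. camera_info takes no time and is no camera call; for the wrist camera it gives the pose at the moment of the call.
A pose or a line that the arm cannot do raises robot.IKError and nothing moves.
- robot.job_done(): hands the job in; it is judged then, once.
Trained networks look in the newest picture that a camera, given by its name, has taken for a name from the list of things; names that differ only in an ending like _2 or _b are one class to them, and where a whole thing is asked for, a point or a joint stands for the part that bears it (a point fixed in the world has none). Each returns a list of dicts, best first, with "confidence" (0 to 1); they miss things now and then, are a little off and sometimes report something else, mostly with a low value. They report only what shows in the picture. A call takes as long as a camera call. They do not tell look-alikes from the thing itself.
- viewer.silhouettes(name, camera): "mask" (384x512 bool, what is visible of it).
- viewer.pinpoint(name, camera): "at" ([x, y, z] in mm, in the coordinates of the camera as it stood for that picture, good to about 4 mm: a listed point, or the origin of a listed thing).
The state is a dict: "t": time; "joints": joint angles; "joint_velocities": joint speeds; "joint_torque": joint torques, N m; "tcp_pos": TCP position; "tcp_rot": TCP orientation; "contact_force": force on the tool from outside, world axes, zero at the start; "wrist_torque": the same for the moment, N m; "grip_width": opening from 0.0 (shut) to 1.0 (fully open); "grip_force": force on a finger pad.
Only numpy, scipy, OpenCV 4.12 (cv2) and the standard library are available. Lean on these libraries where they do the work, as an engineer would, in place of code of your own. Each camera call takes 0.05 s, during which the arm holds its last target. There are 200 camera calls.

TASK

In the open drawer the marking gauge, the awl, the copper tin and the bone block have been put back on each other's outlines. Change them round so that each lies on its own inlaid outline, gauge and awl pointing the way the outline does; the plain panel is free to park things on meanwhile. Set the pieces down rather than dropping them, and leave the other things in the drawer, on the shelf and on the bench where they are.

Things in the scene. Friction and masses are not known exactly. Their poses are not given: they have to be found in the camera images.
- drawer: Open drawer and the low tin-topped shelf it slides out of (84 mm high), one fixed piece. Origin: on the bench, mid front edge of the shelf; x into the shelf. Drawer: to x = -296 mm, front board 57 mm high with persimmon knob, inside 476 mm wide, sides 48 mm high. Panels' tops 13 mm above the bench, their row at x = -180 mm; brass rule and pencil lie at x -80 to 0 mm.
- gauge (a point): Rosewood marking gauge lying flat: square beam 180 x 18 x 18 mm through a fence 18 mm thick, 64 mm wide, 36 mm high (44 with its brass screw). Point: centre of the beam, half-way up it (9 mm above what it lies on). x along the beam towards the fence end; fence centred at x = +40 mm. 65 to 125 g.
- awl (a point): Awl lying down: squared cherry handle 88 mm long, 22 wide, 20 high, brass ferrule 14 mm, thin steel point 50 mm. Point: in the handle, half-way up (10 mm above what it lies on). x along it towards the tip: butt at x = -50 mm, handle to +38, ferrule to +52, tip at +102 mm. 45 to 80 g.
- tin (a point): Round copper tool tin, closed and dented, 56 mm across and 48 mm high, standing upright. Point: its centre, 24 mm above what it stands on; z up. 95 to 175 g.
- block (a point): Cream bone inlay block, 64 mm long (x), 36 mm wide (y), 22 mm high (z), lying flat. Point: its centre, 11 mm above what it lies on. 65 to 125 g.
- bed_gauge_place (a point): Pale veneer panel 198 x 90 x 3 mm with a thin border line, fixed in the drawer (five side by side, 92 mm apart, order varies). Inlaid dark outline of the gauge, full size: a 180 mm bar with a 64 mm cross bar nearer the shelf. Point: on the panel's top face, where the beam's centre belongs (middle of the panel); x from the drawer's front to the shelf, z up.
- bed_awl_place (a point): Pale veneer panel 198 x 90 x 3 mm with a thin border line, fixed in the drawer (five side by side, 92 mm apart, order varies). Inlaid dark outline of the awl, full size: handle to the drawer's front, tip to the shelf. Point: on the panel's top face, where the awl's listed point belongs (26 mm from the panel's middle); x from the drawer's front to the shelf, z up.
- bed_tin_place (a point): Pale veneer panel 198 x 90 x 3 mm with a thin border line, fixed in the drawer (five side by side, 92 mm apart, order varies). Inlaid dark disc of 58 mm, the tin's outline. Point: on the panel's top face, centre of the disc (middle of the panel); x from the drawer's front to the shelf, z up.
- bed_block_place (a point): Pale veneer panel 198 x 90 x 3 mm with a thin border line, fixed in the drawer (five side by side, 92 mm apart, order varies). Inlaid dark rectangle 66 x 38 mm, long side along x, the bone block's outline. Point: on the panel's top face, centre of the rectangle (middle of the panel); x from the drawer's front to the shelf, z up.
- bed_spare_place (a point): Pale veneer panel 198 x 90 x 3 mm with a thin border line, fixed in the drawer (five side by side, 92 mm apart, order varies). This one is plain, without an outline, and empty at the start: the free spot. Point: on the panel's top face, its middle; x from the drawer's front to the shelf, z up.
Things that resemble listed ones, but are neither listed nor needed, are in the scene too. Leave any turquoise look-alike of the part that bears tin alone. Of the things that look like the part that bears awl, the largest one is meant.

How it is judged (in metres and radians):
At the end, for the whole second after the job is handed in: Each of the four lies at rest, released, on its own outline: point within 13 mm along the panel's x and y, flat (6 mm in height, 0.15 rad of level), and gauge, awl and block within 0.22 rad of the outline, gauge fence and awl tip towards the shelf (block either way, tin any way) (x of gauge in the frame of bed_gauge_place between -0.013 and 0.013 m and y of gauge in the frame of bed_gauge_place between -0.013 and 0.013 m and z of gauge in the frame of bed_gauge_place below 0.015 m and angle between each of gauge, awl, tin, block's own z axis and vertical below 0.15 rad and linear speed of each of gauge_b, awl_b, tin_b, block_b below 0.02 m/s and angular speed of each of gauge_b, awl_b, tin_b, block_b below 0.2 rad/s and angle between the x axis of gauge and the x axis of bed_gauge_place, either way round below 0.22 rad and x of drawer in the frame of gauge above 0.05 m and x of awl in the frame of bed_awl_place between -0.013 and 0.013 m and y of awl in the frame of bed_awl_place between -0.013 and 0.013 m and z of awl in the frame of bed_awl_place below 0.016 m and angle between the x axis of awl and the x axis of bed_awl_place, either way round below 0.22 rad and x of drawer in the frame of awl above 0.05 m and x of tin in the frame of bed_tin_place between -0.013 and 0.013 m and y of tin in the frame of bed_tin_place between -0.013 and 0.013 m and z of tin in the frame of bed_tin_place below 0.03 m and x of block in the frame of bed_block_place between -0.013 and 0.013 m and y of block in the frame of bed_block_place between -0.013 and 0.013 m and z of block in the frame of bed_block_place below 0.017 m and angle between the x axis of block and the x axis of bed_block_place, either way round below 0.22 rad); the robot touches nothing.
It fails at once if one of the four pieces is dropped (falls freely, out of the fingers, from more than about 3 cm) ((linear speed of gauge_b above 0.8 m/s and contact force between the fingers and gauge_b below 0.05 N) or (linear speed of awl_b above 0.8 m/s and contact force between the fingers and awl_b below 0.05 N) or (linear speed of tin_b above 0.8 m/s and contact force between the fingers and tin_b below 0.05 N) or (linear speed of block_b above 0.8 m/s and contact force between the fingers and block_b below 0.05 N)).
It fails at once if one of the other things in the drawer, on the shelf or on the bench is shifted by more than 30 mm (distance of any of rule, pencil, box_small, paste_jar, box_large, mallet, plane, glue_pot from where it was at the start of the episode above 0.03 m).
It also fails if it takes over 128 s, if anything falls off the work surface, if the arm or the gripper's body presses on something with over 40 N, if the wrist force passes 120 N, or if a joint passes its speed limit or range.

## Working session

There is one attempt and no reset: what is moved stays moved. The work goes in short steps, each a Python script; the robot and the scene stay as the last script left them, time stands still between calls to the robot, and variables do not carry over. Pictures are saved under pics/ and viewed, at most 14 in all, crops included, and the job is handed in when it is done.

```bash
ls; mkdir -p pics
python3 - <<'E'
from cell import robot, grip, kin, viewer
import cv2,numpy as np
for c in ["scene","top"]:
    im=viewer.read_camera(c); cv2.imwrite(f"pics/{c}0.png",cv2.resize(im[:,:,::-1],(800,600),interpolation=cv2.INTER_CUBIC))
    i=viewer.camera_info(c);R=np.array(i["R"]);t=np.array(i["t"])
    for n in ["drawer","gauge","awl","tin","block","bed_gauge_place","bed_awl_place","bed_tin_place","bed_block_place","bed_spare_place"]:
        for d in viewer.pinpoint(n,c)[:3]:
            p=np.array(d["at"]); q=np.array(i["camera_matrix"])@p
            print(c,n,round(d["confidence"],2),(R.T@(p-t)).round(),(q[:2]/q[2]).round())
print(robot.observe()["t"],robot.observe()["tcp_rot"])
E
```

```text
pics
scene drawer 0.85 [687. -43.   2.] [191. 197.]
scene gauge 0.57 [512.  42.  21.] [260. 190.]
scene awl 0.7 [545. 316.   7.] [304. 276.]
scene awl 0.63 [ 308. -249.    9.] [269. 110.]
scene awl 0.62 [477. -45.  25.] [255. 164.]
scene tin 0.83 [389. 277.  20.] [347. 234.]
scene block 0.61 [ 483. -235.   24.] [224. 126.]
scene bed_gauge_place 0.81 [508. 138.  13.] [279. 216.]
scene bed_awl_place 0.78 [ 483. -235.   12.] [224. 129.]
scene bed_tin_place 0.79 [510.  45.  13.] [261. 192.]
scene bed_block_place 0.94 [508. -48.  13.] [246. 170.]
scene bed_block_place 0.53 [ 510. -141.   17.] [230. 149.]
scene bed_spare_place 0.64 [ 512. -139.   15.] [230. 150.]
top drawer 0.59 [685. -45.   2.] [277. 142.]
top gauge 0.77 [509.  43.  20.] [244. 210.]
top awl 0.71 [473. -45.  23.] [281. 224.]
top awl 0.65 [ 310. -250.    7.] [368. 290.]
top awl 0.5 [544. 314.  12.] [133. 199.]
top tin 0.87 [481. 132.  36.] [207. 222.]
top tin 0.62 [388. 278.  24.] [146. 263.]
top block 0.79 [ 478. -237.   29.] [360. 219.]
top bed_gauge_place 0.67 [504. 138.  15.] [205. 214.]
top bed_awl_place 0.76 [ 484. -235.   16.] [357. 218.]
top bed_awl_place 0.55 [510.  41.  20.] [245. 210.]
top bed_tin_place 0.66 [507.  49.  13.] [242. 211.]
top bed_block_place 0.57 [505. -46.  11.] [280. 211.]
top bed_spare_place 0.7 [ 504. -137.   15.] [317. 211.]
1.1 [ 3.06730582e+00  6.79040566e-01 -1.21227649e-05]
```

View pics/top0.png

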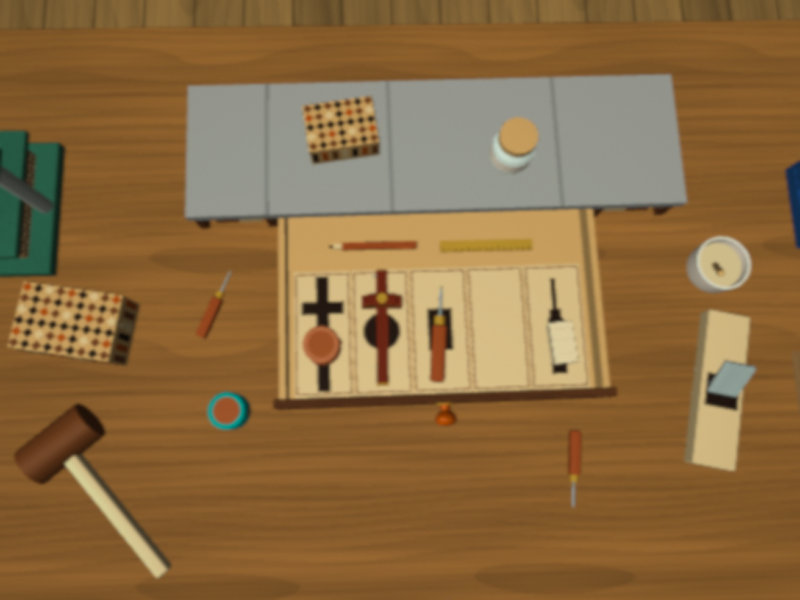

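View pics/scene0.png

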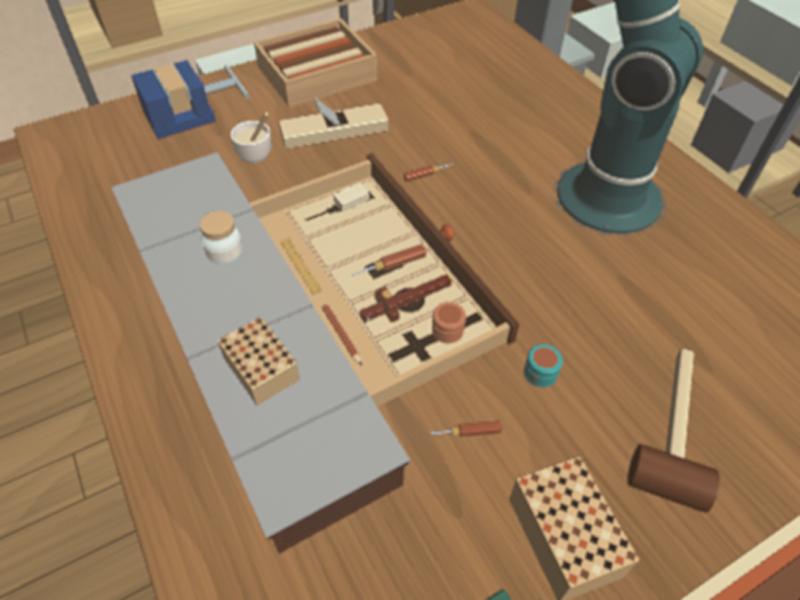

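The top view shows the beds left to right: gauge (x≈322 px, tin on it), tin (382, gauge on it), block (440, awl on it), spare (498), and awl (555, block on it). I'll move above the drawer for a closer look with the wrist camera.

```bash
cat > h.py <<'E'
from cell import robot, grip, kin, viewer
import cv2, numpy as np
from scipy.spatial.transform import Rotation as Ro
def rv(yaw): return (Ro.from_euler("z",yaw)*Ro.from_euler("x",np.pi)).as_rotvec()
def rays(i,uv):
    K=np.array(i["camera_matrix"]);a=(np.asarray(uv,float)-K[:2,2])/[K[0,0],K[1,1]]
    th=np.linalg.norm(a,axis=-1,keepdims=True)
    return np.concatenate([a/np.maximum(th,1e-9)*np.sin(th),np.cos(th)],-1)
def toplane(i,uv,z):
    R=np.array(i["R"]);t=np.array(i["t"]);c=-R.T@t;d=rays(i,uv)@R
    return c+d*((z-c[2])/d[:,2:3])
def world(i,p): return np.array(i["R"]).T@(np.array(p)-np.array(i["t"]))
def rectify(i,im,z,x0,x1,y0,y1,s=2.0):
    """bird's-eye map at plane z: col = (y1-y)*s, row=(x1-x)*s"""
    w=int((y1-y0)*s);h=int((x1-x0)*s);cc,rr=np.meshgrid(np.arange(w),np.arange(h))
    P=np.stack([x1-rr/s,y1-cc/s,np.full(cc.shape,z,float)],-1)@np.array(i["R"]).T+np.array(i["t"])
    K=np.array(i["camera_matrix"]);r=np.linalg.norm(P[...,:2],axis=-1);th=np.arctan2(r,P[...,2])
    m=P[...,:2]/r[...,None]*th[...,None]*[K[0,0],K[1,1]]+K[:2,2]
    return cv2.remap(im,m[...,0].astype(np.float32),m[...,1].astype(np.float32),cv2.INTER_CUBIC)
E
python3 - <<'E'
from h import *
for q in [(507,-140,330)]:
    robot.movep(q,rv(0)); print(robot.observe()["joints"].round(2) if hasattr(robot.observe()["joints"],"round") else robot.observe()["joints"])
    i=viewer.camera_info("wrist"); im=viewer.read_camera("wrist"); print((-np.array(i["R"]).T@np.array(i["t"])).round(),np.array(i["R"]).round(2).tolist())
    cv2.imwrite("pics/w1.png",rectify(i,im,13,380,700,-300,210,1.5)[:,:,::-1])
    for n in ["drawer","gauge","awl","tin","block","bed_gauge_place","bed_awl_place","bed_tin_place","bed_block_place","bed_spare_place"]:
        for d in viewer.pinpoint(n,"wrist")[:2]: print(n,round(d["confidence"],2),world(i,d["at"]).round())
print(robot.observe()["t"])
for yaw in (np.pi/2,-np.pi/2): print(kin.ik((480,-235,30),rv(yaw)),kin.ik((480,135,30),rv(yaw)))
E
```

```text
[ 0.42  0.17 -0.24  1.75  0.04  1.23 -1.41]
[ 581. -141.  500.] [[-0.0, -1.0, 0.0], [-0.96, 0.0, 0.27], [-0.27, 0.0, -0.96]]
drawer 0.91 [691. -47.  -1.]
gauge 0.8 [514.  43.  25.]
gauge 0.6 [475. -42.  25.]
awl 0.9 [ 305. -244.    7.]
awl 0.88 [475. -39.  18.]
tin 0.9 [392. 280.  26.]
tin 0.64 [482. 138.  37.]
block 0.68 [ 481. -236.   22.]
block 0.18 [474. -40.  18.]
bed_gauge_place 0.73 [510. 136.  14.]
bed_awl_place 0.79 [ 483. -235.   14.]
bed_tin_place 0.7 [503.  44.  11.]
bed_block_place 0.79 [506. -45.  10.]
bed_spare_place 0.61 [ 507. -137.   13.]
3.5333
[ 0.63101962  0.56921174 -0.29770703  1.9885935   0.27477511  0.62200476
  0.15288526] [ 0.07382972  0.56837358 -0.50867058  2.06243406  0.46614128  0.62273806
 -0.75345061]
[ 3.91543964e-01  5.43464536e-01  1.37561231e-03  2.00483874e+00
 -1.27230457e-03  5.93290169e-01 -2.74781640e+00] [-1.02654913  0.6742569   0.88253253  2.13096798 -0.81872952  0.72119692
 -2.73199939]
```

View pics/w1.png

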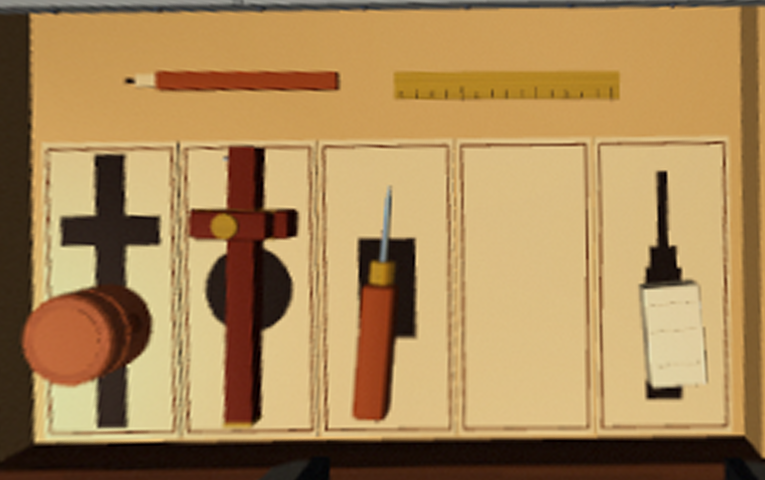

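The rectified wrist view (1.5 px/mm) gives the poses after height correction:
- **Pieces:** tin (484,134), gauge (513,41) with yaw −0.02, awl (478,−44) with yaw −0.06, block (482,−234) with yaw 0.09.
- **Bed centres (y):** 136, 44, −48, −139 and −232, at x≈508.

I'll start with the block/awl swap.

```bash
cat >> h.py <<'E'
Z=110
def carry(src,dst,yaw0,yaw1,z,w_open,w_rel,N=20):
    """grasp at src (x,y) with tool yaw0, set down at dst with yaw1; widths mm"""
    robot.movep((*src,Z),rv(yaw0)); grip(w_open/92,N)
    robot.servo_line((*src,z),120)
    grip(0,N); o=robot.observe(); print("grip mm",round(o["grip_width"]*92,1),"F",np.round(o["grip_force"],1))
    robot.servo_line((*src,Z),150)
    robot.servo_line((*dst,Z),200,rv(yaw1))
    robot.servo_line((*dst,z+15),150); robot.servo_line((*dst,z+1),30)
    grip(w_rel/92,N); robot.servo_line((*dst,Z),150)
    o=robot.observe(); print("t",o["t"],"Fc",np.round(o["contact_force"],1))
def look(name):
    robot.movep((507,-50,330),rv(0)); i=viewer.camera_info("wrist"); im=viewer.read_camera("wrist")
    cv2.imwrite(name,rectify(i,im,13,380,700,-300,210,1.5)[:,:,::-1]); print((-np.array(i["R"]).T@np.array(i["t"])).round())
    for n in ["gauge","awl","tin","block"]:
        for d in viewer.pinpoint(n,"wrist")[:2]: print(n,round(d["confidence"],2),world(i,d["at"]).round())
E
python3 - <<'E'
from h import *
h=np.pi/2
carry((482,-234),(508,-139),h+.088,h,16,84,84)
carry((478,-44),(484,-232),-.063,0.009,16,45,42)
look("pics/w2.png")
E
```

```text
grip mm 64.1 F 20.0
t 10.6833 Fc [ 0.1 -0.6  0.1]
grip mm 22.1 F 20.0
t 18.6667 Fc [-0.7  0.4  0.2]
[581. -51. 498.]
gauge 0.73 [514.  44.  27.]
awl 0.93 [544. 315.   8.]
awl 0.9 [ 479. -229.   22.]
tin 0.87 [484. 136.  37.]
tin 0.68 [395. 278.  24.]
block 0.79 [ 510. -140.   22.]
```

View pics/w2.png

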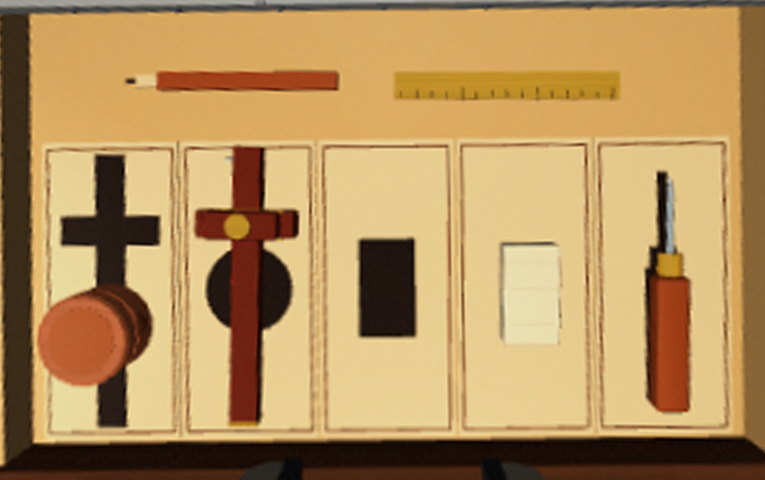

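The awl lies on its outline, about 5 mm short in x and well within tolerance. The block is centred on the spare panel (row 293, col 530). I'll continue with the rest.

Run:
```python
from h import *
h=np.pi/2
carry((508,-139),(508,-48),h,h,16,84,84)
carry((484,135),(508,-139),h,h,19,80,80)
carry((522,42),(517,136),-.02,0.009,16,45,42)
carry((508,-139),(507,44),h,h,19,80,80)
look("pics/w3.png")
```

```text
grip mm 63.7 F 20.0
t 27.5667 Fc [-0.2  0.5  0.3]
grip mm 55.7 F 20.0
t 34.8417 Fc [ 0.7 -0.  -0.1]
grip mm 17.8 F 20.0
t 42.5083 Fc [ 0.4 -0.3 -0.3]
grip mm 55.6 F 20.0
t 50.6833 Fc [-0.2  0.3  0. ]
[582. -50. 499.]
gauge 0.91 [505. 135.  23.]
awl 0.85 [ 478. -231.   22.]
awl 0.73 [541. 315.  10.]
tin 0.89 [505.  47.  40.]
tin 0.56 [392. 279.  23.]
block 0.67 [508. -48.  24.]
```

View pics/w3.png

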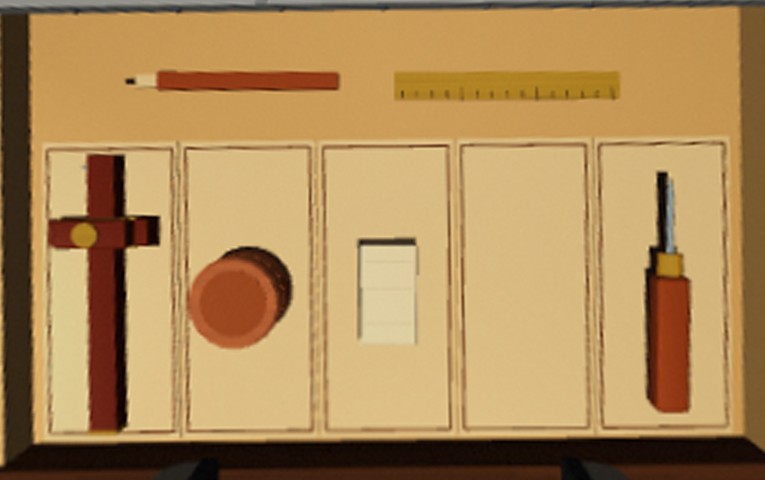

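All four pieces lie on their outlines. The awl is about 6 mm short towards the front, so I'll shift it 5 mm and hand in.

Run:
```python
from h import *
carry((480,-231),(485.5,-232),0.009,0.009,16,42,42)
robot.movep((507,-50,330),rv(0)); i=viewer.camera_info("wrist"); viewer.read_camera("wrist")
print([(world(i,d["at"]).round(),d["confidence"]) for d in viewer.pinpoint("awl","wrist")])
print([(world(i,d["at"]).round(),d["confidence"]) for d in viewer.pinpoint("bed_awl_place","wrist")])
print(robot.job_done())
```

```text
grip mm 21.9 F 20.0
t 58.85 Fc [ 0.  -0.4  0.4]
[(array([540., 316.,   9.]), 0.78), (array([ 310., -243.,    8.]), 0.73), (array([ 485., -232.,   22.]), 0.55), (array([508.,  46.,  38.]), 0.16)]
[(array([ 483., -235.,   12.]), 0.69)]
the job is handed in; nothing more can be done
None
```

The gauge, awl, tin and block each lie on their own outline, within about 5 mm by the last wrist-camera readings and with gauge and awl pointing to the shelf; the job was handed in at about 60 s, and the judge's result was not shown.

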